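# Latch the tile frame's sprung slide half open

### The arm

A 6-joint arm with a two-finger parallel gripper is mounted at the origin on the work surface. World frame = base frame: x ahead of the robot, y to its left, z up, the work surface at z = 0. Lengths are in m, angles in rad, forces in N, time in s.
With the tool pointing down it reaches from about 0.275 to 0.85 m from the base axis. Payload 5.2 kg.
Tool frame: the origin (TCP) lies on the front face of the gripper's body, between the roots of the fingers; the fingertips stand 73 mm ahead of it and the grasp point (between the pads) lies 54 mm ahead of it; z points along the fingers, y is the direction in which the jaws open and shut (so a half turn about z gives the same grasp; the last joint's range is limited). The gripper opens to 85 mm and grips with 20 to 120 N. Pads are 22 mm wide; open, the fingers measure 114 mm over their backs; the gripper's body (76 mm by 85 mm) begins 54 mm behind the grasp point. The pads swing forward as they close: fully open they stand 13 mm farther back than shut.
Start: joints at [-1.537, 0.259, 1.535, -0, 1.348, -0.203], TCP at [0.129, -0.535, 0.304] pointing down, gripper open.
Joint ranges: [-3.14, 3.14], [-0.91, 2.08], [0.19, 2.58], [-1.22, 4.36], [0.22, 2.71], [-3.12, 3.12]. Speed limits (rad/s): [2.57, 2.57, 3.14, 3.14, 3.14, 3.14].

### API

Orientations are given as a rotation vector (axis times angle).
In Python, from bench import observe, capture, job_done, trace, mark_of gives the robot as it stands. The module is installed in compiled form; this text tells all that it offers.
- The arm moves only by the tool servo_tool, never from a script. Its argument "moves" is a list of rows, each a list of 3 entries, a list of its own where there are three numbers: the shift along the world's x, y, z in m, then the turn about the world's z in rad, then the opening in per cent of the stroke, from 0 (shut) to 100 (fully open). In form: [[[dx, dy, dz], yaw, fingers], ...]. A call has 1 to 5 rows; each row shifts and turns the commanded pose from where the row before left it; what a row does not reach is not made up. A row lasts 1/10 s, in which the tool goes at most 50 mm and 8.59 degrees, less where a joint would pass 70% of its speed; a pose out of reach is approached as far as the arm can. A call is refused whole if a number of a shift passes 0.05 or a number of a turn 0.15, either way. A call with a gripper value outside its range is refused whole. The fingers move at their own pace and stop on an object; "newtons" is the grip in N (left out, the last holds). Time passes only in rows, so rows that do not move let the fingers close. It gives the time, the measured TCP pose, the force and the opening at its end, in the units of the state.
- observe(): the state, without advancing time (a new reading comes with each control period).
- capture(name): name is "scene" or "top" or "wrist"; returns a dict with "frame" (384x512x3 uint8, red, green, blue), "fx", "fy", "cx", "cy" (pixels), "distortion" ([k1, k2, p1, p2, k3] as OpenCV has them; the pictures are not rectified), "world_to_cam" (4x4, takes a point from world to camera coordinates); the wrist camera has in their place "hand_eye" (4x4, takes a point from camera to tool coordinates, whose origin is the TCP and whose axes are the flange's). Camera axes: x right, y down, z forward; pixel columns grow to the right and rows downward; lengths in m; the calibration is good to about 2 mm. A picture is of the moment at which its call begins: read the wrist's pose just before it. There is no depth.
- job_done(): hands the job in, once; it reports no verdict.
Trained networks look in a picture, given as the dict that the camera call returned (one of the last four; its "shot" number tells which), for a name from the list of things; names that differ only in an ending like _2 or _b are one class to them, and where a whole thing is asked for, a point or a joint stands for the part that bears it (a point fixed in the world has none). Each returns a list of dicts, best first, with "p" (0 to 1); they miss things now and then, are a little off and sometimes report something else, mostly with a low value. They report only what shows in the picture. A call takes as long as a camera call. They do not tell look-alikes from the thing itself.
- trace(picture, target): "mask" (384x512 bool, what is visible of it).
- mark_of(picture, target): "point" ([x, y, z] in m, in world coordinates, good to about 4 mm: a listed point, or the origin of a listed thing).
The state is a dict: "clock": time; "q": joint angles; "qvel": joint speeds; "effort": joint torques, N m; "tool_pos": TCP position; "tcp_rot": TCP orientation; "force": force on the tool from outside, world axes, zero at the start; "moment": the same for the moment, N m; "width": finger opening in m.
Only numpy, scipy, OpenCV 4.12 (cv2) and the standard library are available. Lean on these libraries where they do the work, as an engineer would, in place of code of your own. Each camera call takes 0.05 s, during which the arm holds its last target. There are 200 camera calls.

### The job

The yellow tile has set: with the fingertips push the green sprung slide of its frame all the way back, away from the tile, without forcing it against its end stop, then let it go so that it springs forward, is caught by its stop pin and stays latched half way, clear of the tile. Only push on the face that looks over the tile: do not pinch or hook the slide from behind, do not touch the stop pin or the tiles, and leave the slide of the blue tile's frame, the trowel and the jars alone. Nothing is picked up.

Things in the scene. Friction and masses are not known exactly. Their poses are not given: they have to be found in the camera images.
- frame_yellow: Fixed grey tile frame with the yellow tile (the one to work on); base plate 320 x 130 x 12 mm. Origin on the table surface, on the long centre line, 150 mm from the near (tile) end; x = push direction, from tile to stop pin; z up. The frames are alike but for the tile. Dark bridge at x = 60 to 90 mm, 110 mm wide, top 50 mm high. Low edges round the tile, tops 20 mm high.
- slide_yellow (a joint): Travel (m) of the yellow frame's slide along frame +x: 0 home, 0.060 end stop. Its spring pushes it home with 4 N at 0, 6.4 N at 0.030, 8.8 N at 0.060; damping 25 N per m/s. Past 0.030 the stop pin drops into its slot: let go from beyond, it comes back in half a second and stays caught at 0.030. Let go earlier, it runs to 0. Over 40 N is forcing it.
- push_yellow (a point): Middle of the flat push face of the yellow frame's green plate, on the side over the tile (frame -x), 55 mm above the table; moves with the slide, axes as the frame's. At home the face is at frame x = -30 mm. Push it along frame +x with fingertips 40 to 60 mm above the table: below the face a lip sticks out 17 mm towards the tile, its top 32 mm high.
- plate_yellow: Green upright plate with its lip, part of the yellow frame's slide: 96 mm wide (y), 12 mm thick, from 26 to 75 mm above the table. Origin and axes coincide with the frame's at home and move with the slide.
- pin_yellow (a joint): Drop (m) of the yellow frame's sprung stop pin: 0 = up, riding on the slide; 0.010 = dropped, slide latched or beyond the catch. It works by itself.
- pinhead_yellow: Round red head (24 mm across, 10 mm thick) of that pin, over the bridge at frame x = 75 mm; origin at the centre of its top, 78 mm above the table when up, 68 mm when dropped. Not to be touched.
- tile_yellow: Loose square cement tile with a yellow face, 100 x 100 x 12 mm, lying in the near end of its frame, face 24 mm above the table; origin at the centre of its underside. Not to be touched.
- frame_blue: Fixed grey tile frame with the dark blue tile (to be left alone); base plate 320 x 130 x 12 mm. Origin on the table surface, on the long centre line, 150 mm from the near (tile) end; x = push direction, from tile to stop pin; z up. The frames are alike but for the tile. Dark bridge at x = 60 to 90 mm, 110 mm wide, top 50 mm high. Low edges round the tile, tops 20 mm high.
- slide_blue (a joint): Travel (m) of the blue frame's slide along frame +x: 0 home, 0.060 end stop. Its spring pushes it home with 4 N at 0, 6.4 N at 0.030, 8.8 N at 0.060; damping 25 N per m/s. Past 0.030 the stop pin drops into its slot: let go from beyond, it comes back in half a second and stays caught at 0.030. Let go earlier, it runs to 0. Over 40 N is forcing it.
- push_blue (a point): Middle of the flat push face of the blue frame's green plate, on the side over the tile (frame -x), 55 mm above the table; moves with the slide, axes as the frame's. At home the face is at frame x = -30 mm. Push it along frame +x with fingertips 40 to 60 mm above the table: below the face a lip sticks out 17 mm towards the tile, its top 32 mm high.
- plate_blue: Green upright plate with its lip, part of the blue frame's slide: 96 mm wide (y), 12 mm thick, from 26 to 75 mm above the table. Origin and axes coincide with the frame's at home and move with the slide.
- pin_blue (a joint): Drop (m) of the blue frame's sprung stop pin: 0 = up, riding on the slide; 0.010 = dropped, slide latched or beyond the catch. It works by itself.
- pinhead_blue: Round red head (24 mm across, 10 mm thick) of that pin, over the bridge at frame x = 75 mm; origin at the centre of its top, 78 mm above the table when up, 68 mm when dropped. Not to be touched.
- tile_blue: Loose square cement tile with a dark blue face, 100 x 100 x 12 mm, lying in the near end of its frame, face 24 mm above the table; origin at the centre of its underside. Not to be touched.
- back_yellow: Black rubber sheet 3 mm thick, 96 mm wide, 45 mm high on the rear of the yellow frame's green plate; origin at its centre. Not to be touched.
- trowel: Loose finishing trowel lying flat: steel blade 260 x 100 x 4 mm, cream wooden handle along its x axis up to 79 mm high; origin under the blade's centre.
- jar_salmon: Loose closed salmon pigment jar with white cap, 68 mm across, 100 mm tall; origin at the centre of its underside.
- jar_green: Loose closed green pigment jar with white cap, 68 mm across, 100 mm tall; origin at the centre of its underside.
Mind the look-alikes: they are no part of the job. What is shaped like the jar_green but purple or red is not meant.

How it is judged:
By the outcome, as a careful person would: the job done as asked, in the order asked, and still so for the second after the job is handed in, with the robot touching nothing.
It also fails if it takes over 32 s, if anything falls off the work surface, if the arm or the gripper's body presses on something with over 40 N, if the wrist force passes 120 N, or if a joint passes its speed limit or range.

## Working session

There is one attempt and no reset: what is moved stays moved. The work goes in short steps, Python scripts to look and compute and a tool call to move; the robot and the scene stay as the last step left them, time stands still between calls to the robot, and variables do not carry over. Pictures are saved under pics/ and viewed, about 8 in all and at most 12, crops included, and the job is handed in when it is done.

Besides the shell and the picture viewer there is one more tool, called after ">>>" as name([rows], argument=value, ...), one row to a line, values as JSON. servo_tool: Moves the arm, as the interface text tells. Its arguments: {"type":"object","properties":{"moves":{"type":"array"},"newtons":{"type":"number"}},"required":["moves"]}

```bash
mkdir -p pics; cat > h.py <<'E'
import cv2,numpy as np
from bench import *
def save(p,n): cv2.imwrite('pics/'+n,p['frame'][:,:,::-1])
E
python3 - <<'E'
from h import *
print(observe())
a=capture("scene");b=capture("top")
cv2.imwrite('pics/a.png',cv2.resize(np.vstack([a['frame'],b['frame']])[:,:,::-1],(400,600)) )
save(a,'s.png');save(b,'t.png')
for nm,p in(('scene',a),('top',b)):
  for t in['push_yellow','frame_yellow','push_blue','frame_blue','pinhead_yellow','tile_yellow','tile_blue','trowel','jar_salmon','jar_green']:
    print(nm,t,[(np.round(d['point'],3).tolist(),round(d['p'],2)) for d in mark_of(p,t)[:3]])
E
```

```text
{'clock': 0.0, 'q': array([-1.53683177e+00,  2.59317448e-01,  1.53608116e+00,  9.68505230e-06,
        1.34801775e+00, -2.02808819e-01]), 'qvel': array([-0.00028515, -0.00097244,  0.00058293,  0.0002769 , -0.00082164,
        0.00010302]), 'effort': array([-1.11577374e-04, -4.46022320e+01, -2.90573716e+01, -4.75435518e-04,
        1.17079733e-02, -3.19507842e-05]), 'tool_pos': array([ 0.12901879, -0.53423956,  0.30308911]), 'tcp_rot': array([-3.11779969e+00, -3.70836697e-01, -2.56188052e-04]), 'force': array([-0.02936922, -0.13922498, -0.58819543]), 'moment': array([ 0.00113326,  0.00339585, -0.03464519]), 'width': 0.08539077259240946}
scene push_yellow [([0.454, -0.128, 0.054], 0.75)]
scene frame_yellow [([0.485, -0.131, -0.002], 0.65)]
scene push_blue [([0.454, 0.141, 0.056], 0.76)]
scene frame_blue [([0.484, 0.143, 0.001], 0.96)]
scene pinhead_yellow [([0.56, -0.148, 0.077], 0.5)]
scene tile_yellow [([0.402, -0.125, 0.008], 0.68)]
scene tile_blue [([0.4, 0.139, 0.007], 0.6), ([0.59, 0.357, 0.0], 0.49)]
scene trowel [([0.486, -0.422, 0.0], 0.86), ([0.467, -0.134, 0.051], 0.49)]
scene jar_salmon [([0.593, 0.358, 0.001], 0.78)]
scene jar_green [([0.343, 0.296, 0.004], 0.84), ([0.292, 0.39, -0.002], 0.82), ([0.403, 0.422, -0.002], 0.68)]
top push_yellow [([0.455, -0.131, 0.054], 0.57)]
top frame_yellow [([0.483, -0.132, 0.004], 0.78)]
top push_blue [([0.455, 0.143, 0.058], 0.82)]
top frame_blue []
top pinhead_yellow [([0.559, -0.144, 0.077], 0.48), ([0.392, 0.136, 0.01], 0.44)]
top tile_yellow [([0.397, -0.123, 0.012], 0.95), ([0.406, 0.424, -0.002], 0.22)]
top tile_blue [([0.396, 0.136, 0.012], 0.85)]
top trowel [([0.489, -0.422, 0.003], 0.66)]
top jar_salmon [([0.598, 0.36, 0.0], 0.58), ([0.558, -0.141, 0.079], 0.17)]
top jar_green [([0.345, 0.29, -0.002], 0.88), ([0.405, 0.426, 0.002], 0.84), ([0.29, 0.385, -0.002], 0.63)]
```

View pics/t.png

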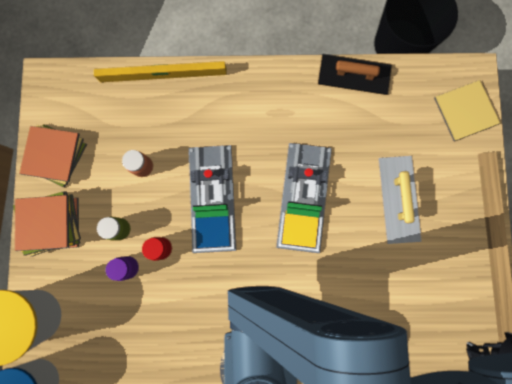

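View pics/s.png

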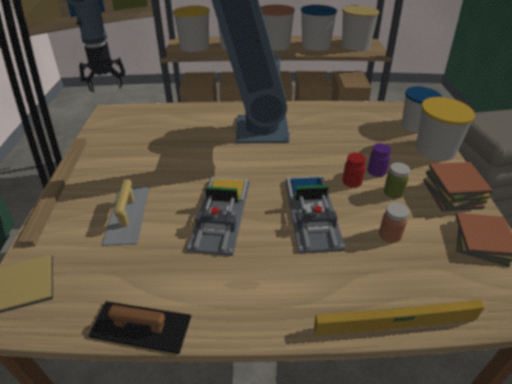

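The top view shows the yellow-tile frame with its tile at (301,231), its green plate at (303,209) and its pin at (309,172). The candidates are the green plate of the yellow frame at (303,209), which is the target, and the one of the blue frame at (211,210), which is to be left alone. The frame's yaw is about -0.13, and the networks agree on both cameras. I'll move over the tile with the fingers shut and check with the wrist camera.

>>> servo_tool([
  [[0.02, 0.029, 0], -0.12, 0],
  [[0.02, 0.029, 0], -0.12, 0],
  [[0.02, 0.029, 0], -0.12, 0],
  [[0.02, 0.029, 0], 0, 0],
  [[0.02, 0.029, 0], 0, 0],
], newtons=30)

```text
clock: 1.6
tool_pos: [0.2296, -0.3885, 0.304]
tcp_rot: [3.135, -0.194, 0.0]
force: [0.2, -0.1, 0.5]
width: 0.0122
```

>>> servo_tool([
  [[0.02, 0.029, 0], 0, 0],
  [[0.02, 0.029, 0], 0, 0],
  [[0.02, 0.029, 0], 0, 0],
  [[0.02, 0.029, 0], 0, 0],
  [[0.02, 0.029, 0], 0, 0],
])

```text
clock: 2.1
tool_pos: [0.3296, -0.2434, 0.3041]
tcp_rot: [3.135, -0.194, 0.001]
force: [1.1, 0.1, -0.9]
width: 0.0003
```

>>> servo_tool([
  [[0.02, 0.029, 0], 0, 0],
  [[0.02, 0.029, 0], 0, 0],
  [[0.02, 0.029, 0], 0, 0],
  [[0.01, 0.029, 0], 0, 0],
  [[0, 0, 0], 0, 0],
])

```text
clock: 2.6
tool_pos: [0.3997, -0.1257, 0.304]
tcp_rot: [-3.135, 0.187, -0.001]
force: [-0.4, -0.7, -1.4]
width: 0.0005
```

```bash
python3 - <<'E'
from h import *
from scipy.spatial.transform import Rotation as R
o=observe();print(o['tool_pos'],o['tcp_rot'],R.from_rotvec(o['tcp_rot']).as_matrix()[:,0],o['width'],o['force'])
b=capture("wrist");save(b,'w.png');t=capture("top")
print(b['hand_eye'].round(3))
for p in(b,t):
 for n in['push_yellow','frame_yellow','pinhead_yellow','tile_yellow','plate_yellow']:
    print(n,[(np.round(d['point'],4).tolist(),round(d['p'],2)) for d in mark_of(p,n)[:2]])
E
```

```text
[ 0.39969402 -0.12572434  0.30398028] [-3.13476766e+00  1.86793342e-01 -5.21786216e-04] [ 9.92923705e-01 -1.18753741e-01  2.56503923e-04] 0.00046074172029634115 [-0.43138576 -0.69462926 -1.38882504]
[[ 0.    -0.956 -0.293  0.075]
 [ 1.     0.     0.    -0.   ]
 [ 0.    -0.293  0.956 -0.07 ]
 [ 0.     0.     0.     1.   ]]
push_yellow [([0.4535, -0.1289, 0.0564], 0.75)]
frame_yellow [([0.4883, -0.1365, -0.0013], 0.7)]
pinhead_yellow [([0.5581, -0.1495, 0.0789], 0.68)]
tile_yellow [([0.4003, -0.1238, 0.0154], 0.76)]
plate_yellow []
push_yellow [([0.4552, -0.1308, 0.0518], 0.82), ([0.3949, 0.1341, 0.0133], 0.6)]
frame_yellow [([0.4833, -0.1316, 0.0025], 0.94)]
pinhead_yellow [([0.5568, -0.1434, 0.0752], 0.52)]
tile_yellow [([0.4001, -0.1196, 0.0131], 0.65)]
plate_yellow [([0.4903, -0.1329, 0.002], 0.5), ([0.4549, -0.1287, 0.0556], 0.47)]
```

View pics/w.png

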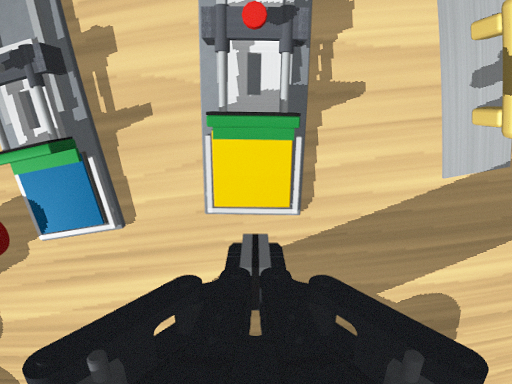

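The wrist view shows the yellow frame straight ahead: plate edge at (254,120), pin at (254,15), fingers at (255,240). It is centred, and the axis is tilted about 0.02 rad. I'll go down over the tile, leaving about 40 mm to the face.

>>> servo_tool([
  [[0, 0.002, -0.045], -0.02, 0],
  [[0, 0, -0.045], 0, 0],
  [[0, 0, -0.045], 0, 0],
  [[0, 0, -0.03], 0, 0],
  [[0, 0, -0.014], 0, 0],
])

```text
clock: 3.7
tool_pos: [0.3975, -0.1259, 0.1222]
tcp_rot: [-3.131, 0.225, 0.007]
force: [-0.6, 0.6, 0.1]
width: 0.0003
```

>>> servo_tool([
  [[0.02, -0.003, 0], 0, 0],
  [[0.01, -0.001, 0], 0, 0],
  [[0.005, -0.001, 0], 0, 0],
  [[0, 0, 0], 0, 0],
])

```text
clock: 4.1
tool_pos: [0.4348, -0.132, 0.1253]
tcp_rot: [3.133, -0.224, 0.002]
force: [0.2, 0.0, 0.5]
width: -0.0
```

```bash
python3 - <<'E'
from h import *
b=capture("wrist");s=capture("scene")
f=s['frame'][150:260,160:280]
cv2.imwrite('pics/c.png',np.hstack([b['frame'],cv2.resize(f,(288,384),interpolation=2)])[:,:,::-1])
print(observe()['tool_pos'],observe()['force'])
for p in (b,s): print([(np.round(d['point'],4).tolist(),round(d['p'],2)) for d in mark_of(p,'push_yellow')[:2]])
E
```

```text
[ 0.43376463 -0.1315508   0.1251469 ] [-0.29925105 -0.03120093 -0.30794261]
[([0.4535, -0.1278, 0.0578], 0.65)]
[([0.4549, -0.1284, 0.0546], 0.69)]
```

View pics/c.png

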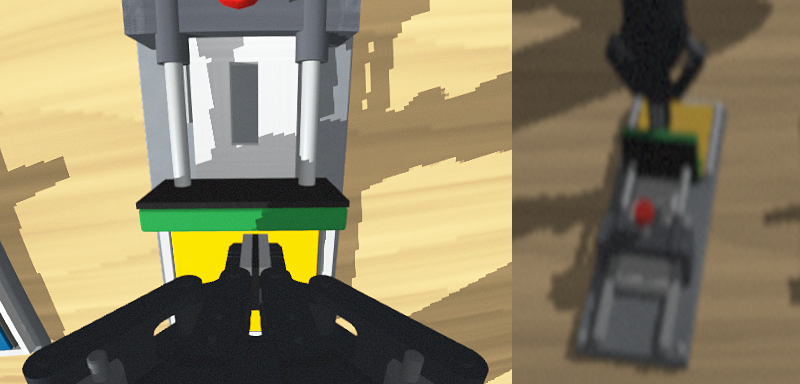

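The wrist view shows the fingertips (255,240) about 10 mm short of the green face (244,218), 4–5 mm right of its middle, well on the plate and above the lip. Now I'll push gently along the frame's axis.

>>> servo_tool([
  [[0.005, 0.003, 0], 0, 0],
  [[0.01, -0.001, 0], 0, 0],
  [[0.01, -0.001, 0], 0, 0],
  [[0.01, -0.002, 0], 0, 0],
  [[0, 0, 0], 0, 0],
])

```text
clock: 4.8
tool_pos: [0.4689, -0.1319, 0.1246]
tcp_rot: [-3.132, 0.224, 0.005]
force: [-4.0, 2.3, 4.1]
width: 0.0001
```

>>> servo_tool([
  [[0.01, -0.001, 0], 0, 0],
  [[0.01, -0.002, 0], 0, 0],
  [[0.005, -0.001, 0], 0, 0],
  [[0, 0, 0], 0, 0],
])

```text
clock: 5.2
tool_pos: [0.4928, -0.1352, 0.1242]
tcp_rot: [-3.131, 0.224, 0.009]
force: [-8.7, 3.6, 5.2]
width: -0.0001
```

```bash
python3 - <<'E'
from h import *
b=capture("wrist");t=capture('top')
o=observe();print(o['clock'],o['tool_pos'],o['force'])
cv2.imwrite('pics/d.png',b['frame'][:,:,::-1])
for p in (b,t): print([(np.round(d['point'],4).tolist(),round(d['p'],2)) for d in mark_of(p,'push_yellow')[:2]])
E
```

```text
5.3 [ 0.49238801 -0.1351103   0.12421814] [-7.59220336  3.5713012   5.02357499]
[([0.5014, -0.1352, 0.0572], 0.85)]
[([0.4903, -0.4232, 0.0009], 0.22)]
```

View pics/d.png

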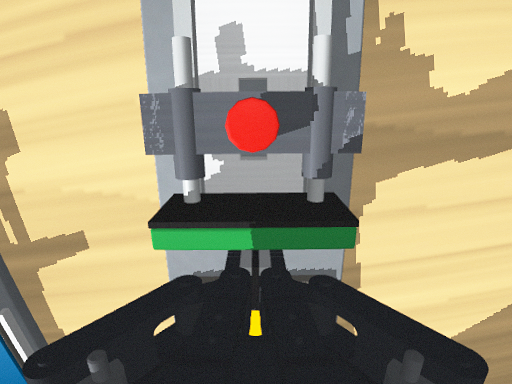

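The plate has moved about 48 mm and nothing is pinched or off centre. I'll do the last 12 mm in small steps while watching the force.

>>> servo_tool([
  [[0.004, -0.001, 0], 0, 0],
  [[0.003, 0, 0], 0, 0],
  [[0, 0, 0], 0, 0],
])

```text
clock: 5.7
tool_pos: [0.4993, -0.1361, 0.1242]
tcp_rot: [-3.131, 0.223, 0.01]
force: [-7.9, 4.2, 5.2]
width: -0.0001
```

>>> servo_tool([
  [[0.002, 0, 0], 0, 0],
  [[0, 0, 0], 0, 0],
])

```text
clock: 5.9
tool_pos: [0.5011, -0.1363, 0.1242]
tcp_rot: [-3.131, 0.223, 0.01]
force: [-9.0, 2.7, 4.4]
width: 0.0001
```

>>> servo_tool([
  [[0.002, 0, 0], 0, 0],
  [[0, 0, 0], 0, 0],
])

```text
clock: 6.1
tool_pos: [0.5031, -0.1365, 0.1242]
tcp_rot: [-3.132, 0.223, 0.01]
force: [-8.3, 1.4, 5.3]
width: -0.0003
```

>>> servo_tool([
  [[0.001, 0, 0], 0, 0],
  [[0, 0, 0], 0, 0],
])

```text
clock: 6.3
tool_pos: [0.504, -0.1366, 0.1242]
tcp_rot: [-3.132, 0.223, 0.01]
force: [-8.9, 1.5, 3.3]
width: -0.0002
```

>>> servo_tool([
  [[0.001, 0, 0], 0, 0],
  [[0, 0, 0], 0, 0],
])

```text
clock: 6.5
tool_pos: [0.5045, -0.1366, 0.1242]
tcp_rot: [-3.132, 0.223, 0.012]
force: [-10.0, -0.3, 4.7]
width: 0.0003
```

>>> servo_tool([
  [[0.001, 0, 0], 0, 0],
  [[0, 0, 0], 0, 0],
])

```text
clock: 6.7
tool_pos: [0.5047, -0.1366, 0.1242]
tcp_rot: [-3.132, 0.223, 0.015]
force: [-14.2, 0.2, 9.0]
width: -0.0001
```

The end stop is reached: the advance stalled and the force rose to 14 N. I'll back off quickly and clear the slide.

>>> servo_tool([
  [[-0.045, 0.006, 0], 0, 0],
  [[-0.04, 0.005, 0], 0, 0],
  [[-0.01, 0, 0.03], 0, 0],
  [[0, 0, 0.045], 0, 0],
  [[0, 0, 0.045], 0, 0],
])

```text
clock: 7.2
tool_pos: [0.4127, -0.1264, 0.2462]
tcp_rot: [-3.133, 0.225, 0.001]
force: [1.2, -1.4, 0.1]
width: 0.0003
```

>>> servo_tool([
  [[-0.02, 0, 0.04], 0, 0],
  [[0, 0, 0.02], 0, 0],
  [[0, 0, 0], 0, 0],
  [[0, 0, 0], 0, 0],
  [[0, 0, 0], 0, 0],
])

```text
clock: 7.7
tool_pos: [0.3929, -0.1263, 0.3037]
tcp_rot: [-3.132, 0.224, 0.003]
force: [0.5, -0.1, -0.4]
width: -0.0003
```

```bash
python3 - <<'E'
from h import *
b=capture("wrist");t=capture('top');s=capture('scene')
o=observe();print(o['clock'],o['tool_pos'],o['force'])
cv2.imwrite('pics/e.png',b['frame'][:,:,::-1])
for p in (b,t,s):
 for n in ['push_yellow','pinhead_yellow','tile_yellow','push_blue']:print(n,[(np.round(d['point'],4).tolist(),round(d['p'],2)) for d in mark_of(p,n)[:2]])
E
```

```text
7.85 [ 0.3928097  -0.12638919  0.30363192] [-0.22194234 -0.60421767  0.21307566]
push_yellow [([0.4833, -0.1341, 0.0581], 0.59), ([0.4991, -0.1364, 0.0506], 0.47)]
pinhead_yellow [([0.5593, -0.149, 0.0699], 0.87), ([0.4552, 0.1418, 0.0535], 0.57)]
tile_yellow [([0.3995, -0.1205, 0.0149], 0.76)]
push_blue [([0.4556, 0.141, 0.0528], 0.78)]
push_yellow [([0.4845, -0.1323, 0.0525], 0.96)]
pinhead_yellow [([0.559, -0.1432, 0.0668], 0.58)]
tile_yellow [([0.3935, -0.1223, 0.0139], 0.84)]
push_blue [([0.4557, 0.1411, 0.0543], 0.75), ([0.4811, -0.1306, 0.0018], 0.28)]
push_yellow []
pinhead_yellow [([0.561, -0.1439, 0.0682], 0.61), ([0.4558, 0.1401, 0.0531], 0.28)]
tile_yellow [([0.4038, -0.1256, 0.01], 0.8)]
push_blue [([0.4533, 0.1359, 0.0551], 0.77)]
```

View pics/e.png

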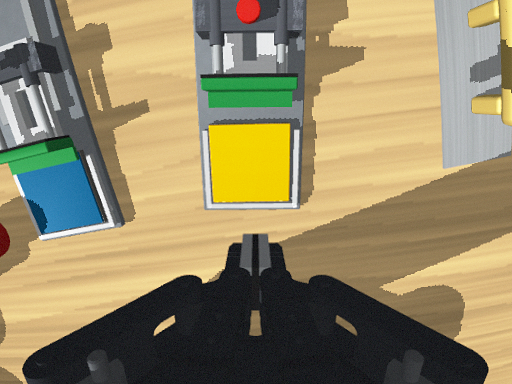

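The picture shows the plate (250,88) clear of the yellow tile (250,162), latched about 30 mm from home, with the pin head dropped to about 68 mm.

```bash
python3 -c "
from bench import *
print(job_done())"
```

```text
the job is handed in; nothing more can be done
None
```

The yellow frame's slide is latched half way, clear of the tile, and the job is handed in (no verdict is reported). I pushed the green plate on its tile-side face with the shut fingertips about 51 mm above the table. I stopped at the end stop, where the advance stalled and the force along the push read 14 N, then backed off quickly and raised the arm clear.

**Last checks:**
- **Slide:** the push face is at x ≈ 0.484, about 30 mm from home, in the wrist and top pictures.
- **Pin:** the pin head is at about 68 mm, so it has dropped.
- **Tile and blue slide:** both read where they were at the start, within a few mm.
- **Arm:** the force is about zero and the arm touches nothing; the clock read 7.85 s at the last check.

**Disagreements:**
- The scene camera did not find the push face in the last check.
- The wrist network also gave a weaker second guess at x ≈ 0.499, which the wrist picture did not support.
- During the push the wrist also read 3–9 N upward, which I took for friction on the face.

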